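# Free the lath from the angled corner clamp

### The arm

A 7-joint arm with a two-finger parallel gripper is mounted at the origin on the work surface; the furniture and walls round the work are solid. World frame = base frame: x ahead of the robot, y to its left, z up, the work surface at z = 0. Lengths are in m, angles in rad, forces in N, time in s.
With the tool pointing down it reaches from about 0.425 to 0.8 m from the base axis. Payload 8.3 kg.
Tool frame: the origin (TCP) lies on the centre line of the jaws, within the pads' length; the fingertips stand 11 mm ahead of it and the grasp point (between the pads) lies 8 mm behind it (arm.tcp_to_tips is the distance from the TCP to the fingertips, in m); z points along the fingers, y is the line along which they close (so a half turn about z gives the same grasp; the last joint's range is limited). The gripper opens to 85 mm and grips with 20 to 120 N. Pads are 22 mm wide; open, the fingers measure 114 mm over their backs; the gripper's body (76 mm by 85 mm) begins 54 mm behind the grasp point. The pads swing forward as they close: fully open they stand 13 mm farther back than shut.
Start: joints at [1.207, 0.383, 0.016, 1.37, -0.006, 1.388, -0.046], TCP at [0.185, -0.597, 0.242] pointing down, gripper open.
Joint ranges: [-2.95, 2.95], [-0.25, 2.06], [-1.52, 1.56], [0.18, 2.33], [-1.44, 4.58], [0.02, 2.06], [-3.01, 3.01]. Speed limits (rad/s): [2.39, 2.39, 3.01, 3.01, 3.14, 3.14, 3.14].

### API

Orientations are given as a unit quaternion [x, y, z, w].
In Python, from cell import arm, solver, readout, vision gives the robot as it stands. Calls block until the motion is done:
- arm.move_to(position, orientation): joint-space move of the TCP to a pose.
- arm.servo_line(position, orientation=None, v=0.15): straight line of the TCP; orientation=None keeps the orientation; v is the mean speed in m/s.
- arm.move_joints(angles): joint-space move.
- arm.gripper_to(opening, f_grip=None): opening from 0.0 (shut) to 1.0 (fully open); f_grip is the grip in N (None keeps the last); returns when the fingers have stopped.
- arm.sleep(seconds).
- solver.inverse_kinematics(position, orientation): joint angles nearest the present ones, or None.
- readout.get_obs(): the state.
- vision.get_image(name): name is "side" or "top"; returns a dict with "img" (420x560x3 uint8, blue, green, red), "fx", "fy", "cx", "cy" (pixels), "cam_to_world" (4x4, takes a point from camera to world coordinates). Camera axes: x right, y down, z forward; pixel columns grow to the right and rows downward; lengths in m; the calibration is good to about 2 mm. A picture is of the moment at which its call begins. There is no depth.
A pose or a line that the arm cannot do raises arm.Unreachable and nothing moves.
- arm.job_done(): hands the job in; it is judged then, once.
The state is a dict: "time": time; "joint_pos": joint angles; "dq": joint speeds; "joint_torque": joint torques, N m; "position": TCP position; "ee_rot": TCP orientation; "wrist_force": force on the tool from outside, world axes, zero at the start; "moment": the same for the moment, N m; "width": opening from 0.0 (shut) to 1.0 (fully open); "grasp_force": force on a finger pad.
Only numpy, scipy, OpenCV 4.12 (cv2) and the standard library are available. Lean on these libraries where they do the work, as an engineer would, in place of code of your own. Each camera call takes 0.05 s, during which the arm holds its last target. There are 200 camera calls.

### The job

Release the wooden lath from the blue corner clamp. Nobody remembers whether the clamp's black T-bar knob has a left-hand or a right-hand thread: try it gently, a little both ways, turn it the way it gives until its red pointer stands on the green mark on that side, then pull it straight out along its leaning axis to the stop so that it stays locked open. Then take the lath out and lay it (do not drop it) flat on the bench with its present top still up, not touching the clamp, leaving the plane, the tape measure and the glue bottle where they are.

Things in the scene. Friction and masses are not known exactly. Their poses are not given: they have to be found in the camera images.
- clamp: Blue corner clamp screwed to the bench (never moves). Origin: underside of its steel base plate, below the middle of the lath's channel; z up. The plate is 12 mm thick, x = -102 to +48 mm, y = -70 to +70 mm. Over its -x part a boss between two webs (within 32 mm of the plane y = 0) carries the spindle and knob, whose axis lies in the plane y = 0 and leans 28 deg from vertical.
- channel (a point): Middle of the floor of the lath's channel, on top of the plate, 12 mm above the bench straight over the clamp's origin. The channel runs along the clamp's y, open at both ends, 56 mm wide, between a 19 mm high fence (+x) and an 8 mm high ledge (-x).
- dial (a point): Centre of the face of the clamp's 88 mm wide grey dial, below the knob and square to the knob axis; at (-68, 0, 132) mm in the clamp's frame. Going outward the axis points along (-0.469, 0, 0.883) in the clamp's frame. The dial shows a white line (tight) on the clamp's +y side and a green mark 63 deg (1.10 rad) to either side of it.
- knob_grip (a point): Middle of the black T-bar: 70 mm long, 16 mm wide (grip this), 20 mm high along the axis, on a 14 mm neck; 20 mm free under the bar down to the pointer. Axes: z out along the knob axis, x along the bar, y across it. Tight, the bar stands in the clamp's plane y = 0 and this point is at (-85, 0, 164) mm in the clamp's frame. The red pointer at the neck's foot points to +y. Moves with the knob.
- knob (a joint): Turn of the knob, rad: 0 at the start (tight), positive counter-clockwise seen from outside. It can turn only one way from 0, not known beforehand: to +1.5 (right-hand thread) or to -1.5 (left-hand, more frequent); the other way it is against a firm stop at once (gives 0.02 to 0.05 rad). Takes 0.12 N m and stays where left. Green marks at +1.10 and -1.10.
- plunger (a joint): How far the knob and spindle are pulled out along the axis, m: 0 at the start, 0.022 at the stop. Comes out only with the pointer within about 0.15 rad of a green mark (an inside pin passes a slot). Takes about 7 N and stays where left. Pulled out, the spindle's rubber foot is 22 mm above the lath; before, 3 mm.
- lath: Wooden lath, 50 x 160 x 12 mm, about 60 g; origin at the middle of its underside, y along it, x across it, z up. It lies in the clamp's channel, underside 12 mm above the bench; its end at the clamp's +y sticks out 50 to 70 mm beyond the plate and can be gripped there across the 50 mm; it slides out along the clamp's +y, where the bench is free for about 0.2 m.
- plane: Bystander: small grey block plane, 50 x 163 x 58 mm, origin at the middle of its underside, right of the clamp and nearer the robot.
- tape: Bystander: yellow tape measure, 31 x 75 x 65 mm, origin at the middle of its underside, beyond the clamp.
- glue: Bystander: wood glue bottle with orange nozzle, 47 x 65 x 204 mm, origin at the middle of its underside, beyond the clamp.

How it is judged:
By the outcome, as a careful person would: the job done as asked, in the order asked, and still so for the second after the job is handed in, with the robot touching nothing.
It also fails if it takes over 48 s, if anything falls off the work surface, if the arm or the gripper's body presses on something with over 40 N, if the wrist force passes 120 N, or if a joint passes its speed limit or range.

## Working session

There is one attempt and no reset: what is moved stays moved. The work goes in short steps, each a Python script; the robot and the scene stay as the last script left them, time stands still between calls to the robot, and variables do not carry over. Pictures are saved under pics/ and viewed, at most 10 in all, crops included, and the job is handed in when it is done.

```bash
ls; mkdir -p pics
python3 - <<'E'
from cell import arm, solver, readout, vision
import cv2,numpy as np
np.set_printoptions(precision=4,suppress=True)
for n in("side","top"):
    d=vision.get_image(n); cv2.imwrite(f"pics/{n}0.png",d["img"]); print(n,d["fx"],d["fy"],d["cx"],d["cy"]);print(np.array(d["cam_to_world"]))
o=readout.get_obs();print({k:np.round(v,3) for k,v in o.items()}, arm.tcp_to_tips)
E
```

```text
pics
side 506.051606950113 506.051606950113 281.0397883318061 210.66076082410396
[[ 0.1938  0.6314 -0.7509  1.4583]
 [ 0.981  -0.1226  0.1502 -0.2004]
 [ 0.0028 -0.7657 -0.6432  0.8877]
 [ 0.      0.      0.      1.    ]]
top 397.4065207751597 397.4065207751597 277.04699620013145 207.1449317695266
[[-0.0226 -0.9853  0.1696  0.4592]
 [-0.9994  0.0179 -0.0293 -0.0106]
 [ 0.0258 -0.1701 -0.9851  0.9518]
 [ 0.      0.      0.      1.    ]]
{'time': np.float64(0.1), 'joint_pos': array([ 1.207,  0.384,  0.016,  1.371, -0.006,  1.388, -0.046]), 'dq': array([ 0.001, -0.001, -0.   , -0.003, -0.   , -0.001, -0.001]), 'joint_torque': array([  0.002, -62.913,   0.847, -37.276,   0.017,   0.011,  -0.   ]), 'position': array([ 0.185, -0.597,  0.241]), 'ee_rot': array([ 0.989,  0.15 , -0.   , -0.001]), 'wrist_force': array([-0.594,  0.235,  0.45 ]), 'moment': array([ 0.009,  0.028, -0.027]), 'grasp_force': np.float64(0.0), 'width': np.float64(1.001)} 0.011
```

View pics/side0.png

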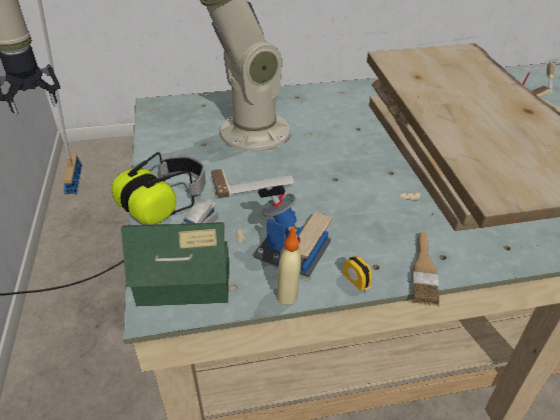

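View pics/top0.png

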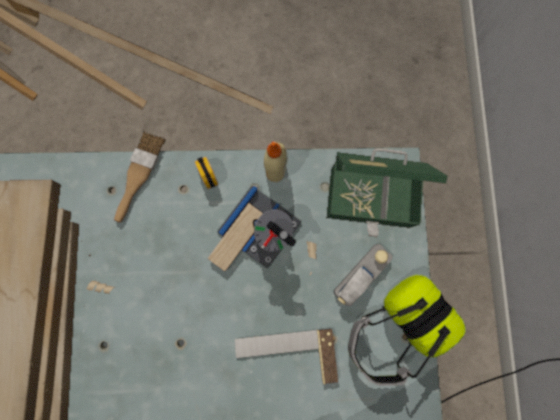

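Run:
```python
import cv2
for n,(x,y) in {"side":(235,170),"top":(198,172)}.items():
    c=cv2.imread(f"pics/{n}0.png")[y:y+100,x:x+120]
    c=cv2.resize(c,None,fx=6,fy=6,interpolation=cv2.INTER_CUBIC)
    for i in range(0,120,20): cv2.putText(c,str(x+i),(i*6,10),0,.4,(0,0,255),1);cv2.line(c,(i*6,12),(i*6,20),(0,0,255),1)
    for i in range(0,100,20): cv2.putText(c,str(y+i),(0,i*6+12),0,.4,(0,0,255),1);cv2.line(c,(0,i*6),(10,i*6),(0,0,255),1)
    cv2.imwrite(f"pics/{n}0c.png",c)
```

```text
(no output)
```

View pics/side0c.png

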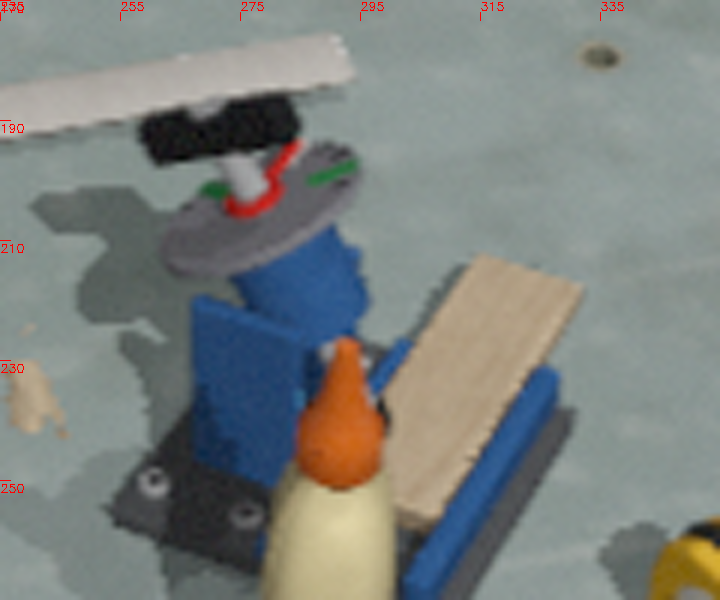

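View pics/top0c.png

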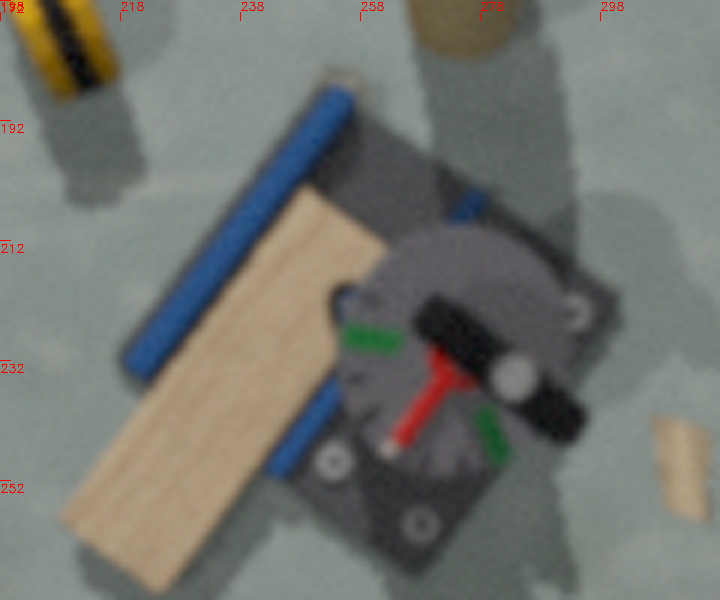

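```bash
cat > loc.py <<'E'
from cell import arm, solver, readout, vision
import numpy as np, cv2
from scipy.optimize import least_squares
from scipy.spatial.transform import Rotation as R
np.set_printoptions(precision=4,suppress=True)
def proj(d,P):
    M=np.linalg.inv(np.array(d["cam_to_world"])); p=np.atleast_2d(P)@M[:3,:3].T+M[:3,3]
    return np.c_[d["fx"]*p[:,0]/p[:,2]+d["cx"],d["fy"]*p[:,1]/p[:,2]+d["cy"]]
def tri(obs):
    f=lambda X:np.concatenate([proj(d,X)[0]-uv for d,uv in obs])
    r=least_squares(f,[.5,-.05,.05]); return r.x,np.abs(r.fun).max()
def clampT(p): # x,y,yaw
    T=np.eye(4);T[:3,:3]=R.from_euler('z',p[2]).as_matrix();T[:2,3]=p[:2];return T
E
python3 - <<'E'
from loc import *
S=vision.get_image("side");T=vision.get_image("top")
s=lambda u,v:np.array([235+u/6,170+v/6]); t=lambda u,v:np.array([198+u/6,172+v/6])
print("cap",tri([(S,s(207,105)),(T,t(515,378))]))
a=tri([(S,s(480,253)),(T,t(160,592))]);b=tri([(S,s(583,290)),(T,t(62,518))])
print("lath +y end",a,b,np.linalg.norm(a[0]-b[0]))
ends=[tri([(S,s(150,135)),(T,t(570,432))]),tri([(S,s(293,112)),(T,t(437,310))])];print("bar ends",ends)
mod=[(T,t(618,300),(-102,-70,12)),(T,t(415,575),(-102,70,12)),(S,s(112,513),(-102,-70,12)),(S,s(575,410),(48,70,12)),
 (T,t(515,378),(-89.7,0,172.8)),(S,s(207,105),(-89.7,0,172.8)),(T,t(458,351),(-68,0,132))]
def f(p,n=None):
    C=clampT(p); return np.concatenate([proj(d,C[:3,:3]@(np.array(m)/1e3)+C[:3,3])[0]-uv for d,uv,m in mod])
r=least_squares(f,[.5,0,.7+0],loss='soft_l1');
best=min((least_squares(f,[.5,0,y],loss='soft_l1') for y in np.arange(0,6.3,.7)),key=lambda r:r.cost)
print(best.x,best.cost);print(f(best.x).reshape(-1,2))
C=clampT(best.x);Ci=np.linalg.inv(C)
for q in(a[0],b[0]): print("lath in clamp",Ci[:3,:3]@q+Ci[:3,3])
for q in ends: print("bar end in clamp",Ci[:3,:3]@q[0]+Ci[:3,3])
E
```

```text
cap (array([ 0.5376, -0.0449,  0.1738]), np.float64(0.5207591611718954))
lath +y end (array([0.4733, 0.0867, 0.0242]), np.float64(0.5710725059555557)) (array([0.5025, 0.1252, 0.0209]), np.float64(0.7880852354995795)) 0.04843482871356732
bar ends [(array([ 0.5213, -0.0645,  0.1496]), np.float64(0.2427194057514157)), (array([ 0.5596, -0.018 ,  0.183 ]), np.float64(1.5848589001577693))]
[0.5925 0.027  0.9217] 2.5687930079025714
[[ 0.6564 -1.0945]
 [-0.0628  1.0659]
 [-1.1902 -0.7501]
 [ 0.2711 -0.2801]
 [-0.6937 -0.3645]
 [-0.2722  0.4953]
 [-0.49   -0.0001]]
lath in clamp [-0.0245  0.1311  0.0242]
lath in clamp [0.0238 0.1311 0.0209]
bar end in clamp [-0.1159  0.0014  0.1496]
bar end in clamp [-0.0557 -0.001   0.183 ]
```

```bash
cat >> loc.py <<'E'
CP=np.array([.5925,.027,.9217]); C=clampT(CP)
A=C[:3,:3]@np.array([-.469,0,.883]); A/=np.linalg.norm(A)
w=lambda p:C[:3,:3]@np.array(p)+C[:3,3]
def knob(th,out,flip=1,grip=np.array([-.085,0,.164])):
    "TCP pose: 'out' = grasp point's distance outward of bar middle"
    z=-A; y=flip*C[:3,1]; x=np.cross(y,z)
    q=R.from_rotvec(A*th)*R.from_matrix(np.c_[x,y,z])
    return w(grip)+A*(out-.008), q.as_quat()
def down(y,z,flip=1,x=0.0):
    Y=flip*C[:3,0]; Z=np.array([0,0,-1.]); p=w([x,y,0]); p[2]=z
    return p,R.from_matrix(np.c_[np.cross(Y,Z),Y,Z]).as_quat()
E
python3 - <<'E'
from loc import *
print(A)
for fl in(1,-1):
    for out in(.09,0,.022):
        for th in(-1.2,-.6,0,.6,1.2):
            print(fl,out,th,solver.inverse_kinematics(*knob(th,out,fl)))
    for y,z in((.112,.15),(.112,.02),(.23,.02)): print("lath",fl,y,z,solver.inverse_kinematics(*down(y,z,fl)))
E
```

```text
[-0.2835 -0.3737  0.8832]
1 0.09 -1.2 [ 0.786   0.0927 -0.4287  1.8426 -0.4805  1.1158  1.8472]
1 0.09 -0.6 [ 1.5008  0.2587 -1.2646  1.8207 -0.2343  1.0641  2.2579]
1 0.09 0 [ 1.5008  0.2587 -1.2646  1.8207 -0.2343  1.0641  2.8579]
1 0.09 0.6 [ 0.5088  0.0759 -0.1355  1.8538 -0.5122  1.1255 -2.612 ]
1 0.09 1.2 [ 0.588   0.0799 -0.2188  1.8506 -0.5043  1.1229 -2.0182]
1 0 -1.2 [ 0.7061  0.2024 -0.4564  1.9184 -0.4668  0.9042  1.8254]
1 0 -0.6 [ 1.3393  0.4537 -1.2636  1.8975  0.0049  0.8536  2.0512]
1 0 0 [ 1.3393  0.4537 -1.2636  1.8975  0.0049  0.8536  2.6512]
1 0 0.6 [ 0.4449  0.1787 -0.1661  1.9293 -0.5413  0.9253 -2.5998]
1 0 1.2 [ 0.5249  0.1842 -0.2545  1.9259 -0.5205  0.9189 -2.0161]
1 0.022 -1.2 [ 0.7265  0.1719 -0.4508  1.9034 -0.471   0.9559  1.8311]
1 0.022 -0.6 [ 1.3757  0.3995 -1.2607  1.8823 -0.0679  0.9011  2.1128]
1 0.022 0 [ 1.3757  0.3995 -1.2607  1.8823 -0.0679  0.9011  2.7128]
1 0.022 0.6 [ 0.4611  0.1501 -0.1594  1.9145 -0.533   0.974  -2.604 ]
1 0.022 1.2 [ 0.5409  0.1552 -0.2465  1.9111 -0.5161  0.9687 -2.0172]
lath 1 0.112 0.15 [ 0.574   0.3654 -0.9925  1.773
[... 747 characters left out ...]
 0.2118 -0.533   1.9156 -0.4432  0.8984  0.4657]
-1 0 1.2 [ 0.7831  0.2132 -0.5435  1.9153 -0.4399  0.8977  1.0631]
-1 0.022 -1.2 [ 0.6188  0.1613 -0.332   1.9078 -0.4983  0.9634 -1.2895]
-1 0.022 -0.6 [ 0.6918  0.1682 -0.4124  1.9048 -0.4802  0.9584 -0.7034]
-1 0.022 0 [ 0.7572  0.1755 -0.4849  1.9022 -0.4625  0.9537 -0.117 ]
-1 0.022 0.6 [ 0.7912  0.1798 -0.5229  1.9008 -0.4527  0.9512  0.4755]
-1 0.022 1.2 [ 0.7975  0.1807 -0.53    1.9006 -0.4508  0.9507  1.074 ]
lath -1 0.112 0.15 [ 0.4527  0.3125 -0.8283  1.7775  0.2496  1.1606 -2.6721]
lath -1 0.112 0.02 [ 0.3168  0.4693 -0.6828  1.8993  0.3722  0.9022 -2.7681]
lath -1 0.23 0.02 [-1.0615  0.2978  0.6838  2.1257 -0.2615  0.7996 -2.4351]
```

Run:
```python
from loc import *
arm.gripper_to(.5,30)
arm.move_to(*knob(0,.07,-1))
o=readout.get_obs();print(o["time"],o["position"],knob(0,.07,-1)[0],o["wrist_force"],o["moment"],o["width"])
c=[]
for n,(x,y) in {"side":(235,130),"top":(220,172)}.items():
    im=vision.get_image(n)["img"][y:y+110,x:x+90]; c.append(cv2.resize(im,None,fx=4.4,fy=4.4,interpolation=cv2.INTER_CUBIC))
cv2.imwrite("pics/hover.png",np.hstack(c))
```

```text
2.9333 [ 0.5236 -0.0652  0.2188] [ 0.5235 -0.0639  0.2188] [ 0.2523 -0.3872 -0.0737] [-0.4013  0.2976 -0.0407] 0.5023042266630913
```

View pics/hover.png

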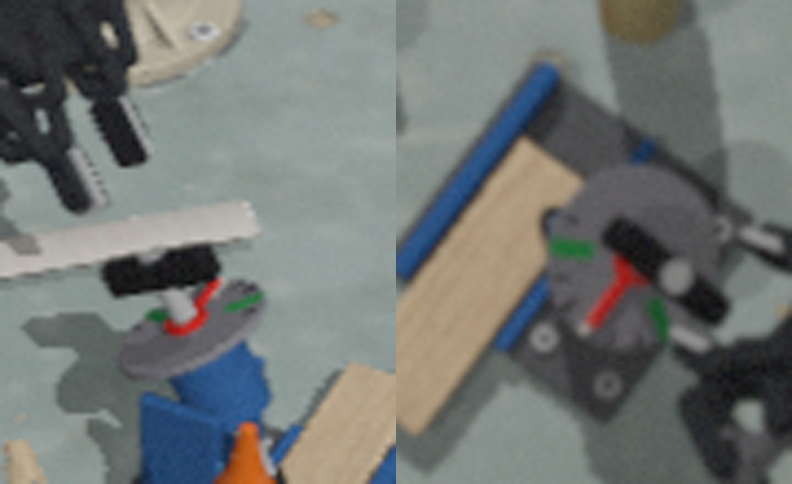

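Run:
```python
from loc import *
S=vision.get_image("side");T=vision.get_image("top")
X,e=tri([(S,np.array([260.5,171.8])),(T,np.array([290.5,236.8]))])
o=readout.get_obs();d=X-o["position"]
print("tips-TCP in (x_t, y_clamp, along -A):",[d@C[:3,:3]@np.array([.883,0,.469]),d@C[:3,1],-d@A],e)
arm.servo_line(knob(0,-.002,-1)[0],knob(0,0,-1)[1],v=.08)
o=readout.get_obs();print(o["time"],o["wrist_force"],o["moment"]@A,o["position"]-knob(0,-.002,-1)[0])
f0=o["wrist_force"]
arm.gripper_to(0.05,30)
o=readout.get_obs();print(o["time"],o["width"]*85,o["grasp_force"],o["wrist_force"]-f0,o["moment"]@A, o["position"]-knob(0,-.002,-1)[0])
```

```text
tips-TCP in (x_t, y_clamp, along -A): [np.float64(0.00506413436199743), np.float64(-0.0010867788419957106), np.float64(0.00760491848629429)] 1.6425462395505406
4.1833 [-0.3867 -0.024   0.0439] 0.008320705854087028 [ 0.0002 -0.0004  0.0004]
4.5333 15.486525231301886 32.22056329250336 [-4.0138  0.0477  4.195 ] 0.0005689695587159926 [-0.0002 -0.0001  0.0005]
```

```bash
cat >> loc.py <<'E'
def turn(th,out=-.002):
    arm.move_to(*knob(th,out,-1)); o=readout.get_obs()
    q=R.from_quat(o["ee_rot"])*R.from_quat(knob(0,0,-1)[1]).inv()
    m=o["moment"]@A; print(f"t {o['time']:.2f} th {th:.3f} act {q.as_rotvec()@A:.3f} M {m:.3f} F {o['wrist_force']} w {o['width']*85:.2f}"); return m
E
python3 - <<'E'
from loc import *
for th in(-.03,-.06,-.09,-.12):
    if abs(turn(th))>.6: break
turn(0)
for th in(.03,.06,.09,.12):
    if abs(turn(th))>.6: break
turn(0)
E
```

```text
t 4.78 th -0.030 act -0.030 M -0.090 F [-4.598  -1.4848  6.2338] w 15.46
t 5.03 th -0.060 act -0.060 M -0.048 F [-4.1801 -0.3719  6.0741] w 15.05
t 5.28 th -0.090 act -0.090 M -0.039 F [-5.8424 -0.4207  5.7624] w 15.74
t 5.53 th -0.120 act -0.120 M -0.069 F [-4.9817 -0.7439  4.7143] w 15.68
t 5.78 th 0.000 act 0.002 M 0.064 F [-5.0791 -0.1551  5.9272] w 15.09
t 6.03 th 0.030 act 0.030 M -0.477 F [-7.828  -0.1677  8.6187] w 15.78
t 6.28 th 0.060 act 0.059 M -0.812 F [-9.3084  1.7153 10.2829] w 15.40
t 6.53 th 0.000 act 0.001 M -0.081 F [-4.8156 -0.4633  6.8173] w 15.37
```

Run:
```python
from loc import *
for th in(-.4,-.8,-1.1): turn(th)
c=[]
for n,(x,y) in {"side":(235,130),"top":(220,172)}.items():
    im=vision.get_image(n)["img"][y:y+110,x:x+90]; c.append(cv2.resize(im,None,fx=4.4,fy=4.4,interpolation=cv2.INTER_CUBIC))
cv2.imwrite("pics/turned.png",np.hstack(c))
```

```text
t 6.99 th -0.400 act -0.399 M -0.112 F [-5.2394 -1.2195  6.2745] w 15.49
t 7.45 th -0.800 act -0.795 M -0.126 F [-4.0671 -2.0064  4.9446] w 15.25
t 7.83 th -1.100 act -1.093 M -0.098 F [-5.195  -2.1129  5.6775] w 15.32
```

View pics/turned.png

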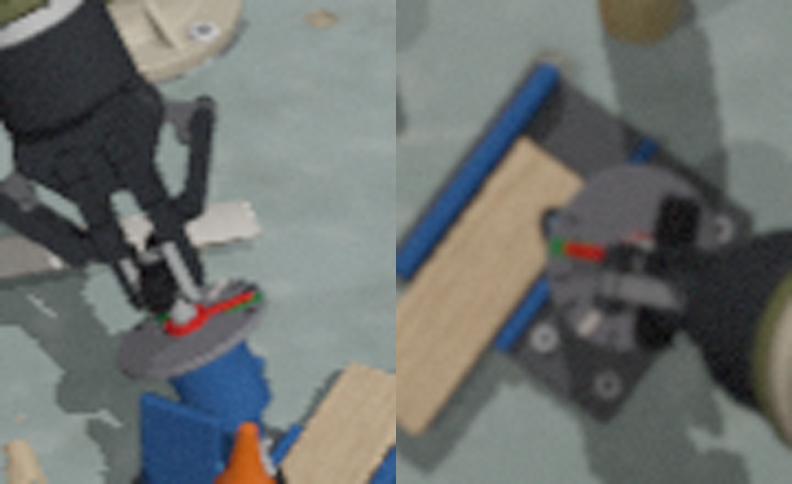

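The pointer lies on the green mark on the side near the lath (top view about (585, 250) in the crop). It turned negative, so the thread is left-hand. Next I pull it out.

Run:
```python
from loc import *
arm.gripper_to(0.05,60)
q=knob(-1.1,0,-1)[1]
f0=readout.get_obs()["wrist_force"]@A
p0=readout.get_obs()["position"]@A
for d in(.004,.010,.018,.021,.022,.023,.024,.025):
    arm.servo_line(knob(-1.1,-.002+d,-1)[0],q,v=.03 if d<.02 else .02)
    o=readout.get_obs();f=o["wrist_force"]@A;print(d,round(o["time"],2),"moved",o["position"]@A-p0,"F",f,f0,o["wrist_force"],o["width"]*85)
    if abs(f-f0)>25: break
c=[]
for n,(x,y) in {"side":(235,130),"top":(220,172)}.items():
    im=vision.get_image(n)["img"][y:y+110,x:x+90]; c.append(cv2.resize(im,None,fx=4.4,fy=4.4,interpolation=cv2.INTER_CUBIC))
cv2.imwrite("pics/pulled.png",np.hstack(c))
```

```text
0.004 8.43 moved 0.003580506511517395 F 1.294072674449262 7.963012865487649 [-0.564  -1.6328  0.5933] 14.782736420014402
0.01 8.78 moved 0.009822971080829968 F 1.1887717176160004 7.963012865487649 [-1.2565 -0.884   0.5686] 15.062225095377414
0.018 9.2 moved 0.01801371697461801 F 3.0995789940589598 7.963012865487649 [-1.8057 -2.9501  1.6817] 14.98492986808776
0.021 9.5 moved 0.02060340664036517 F -0.8551653444292009 7.963012865487649 [-0.4394 -1.8434 -1.8894] 14.88598248467379
0.022 9.75 moved 0.021373566115399173 F -4.427522721278338 7.963012865487649 [ 2.1213 -0.9851 -4.749 ] 15.09597784343298
0.023 10.0 moved 0.0221549129842408 F -9.628617974438962 7.963012865487649 [ 4.5168  0.7035 -9.1547] 15.055584397007562
0.024 10.25 moved 0.02225213010372848 F -18.58251318798917 7.963012865487649 [  8.2881   1.5489 -17.7247] 14.613594540151219
```

View pics/pulled.png

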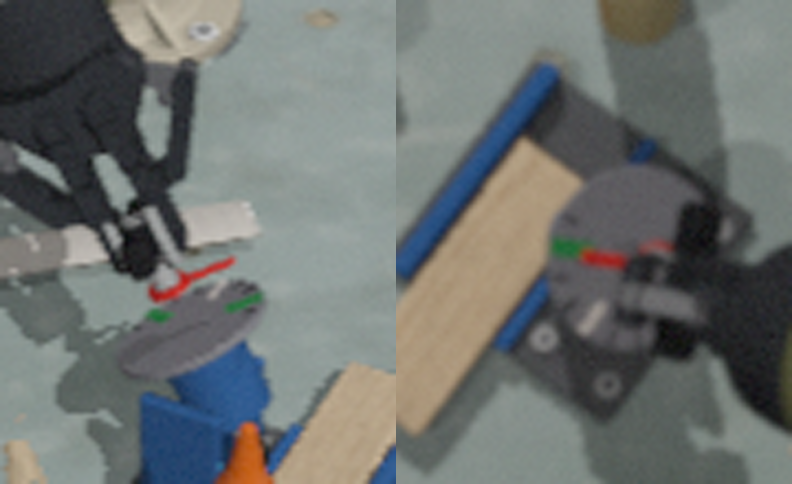

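The pointer now stands about 22 mm above the dial, still in line with the green mark, and the force rose sharply at 22 mm, so it is at the stop. Next I release the knob and go to the lath.

Run:
```python
from loc import *
arm.gripper_to(.5,30)
o=readout.get_obs();print(o["time"],o["wrist_force"])
q=knob(-1.1,0,-1)[1]
arm.servo_line(knob(-1.1,.13,-1)[0],q,v=.15)
arm.gripper_to(.75)
try: arm.move_to(*down(.115,.25))
except arm.Unreachable: print("unreach .25"); arm.move_to(*down(.115,.20))
arm.servo_line(down(.115,.08)[0],v=.2)
o=readout.get_obs();print(o["time"],o["position"],down(.115,.08)[0],o["wrist_force"],o["width"]*85)
c=[]
for n,(x,y) in {"side":(240,150),"top":(195,180)}.items():
    im=vision.get_image(n)["img"][y:y+110,x:x+90]; c.append(cv2.resize(im,None,fx=4.4,fy=4.4,interpolation=cv2.INTER_CUBIC))
cv2.imwrite("pics/lath.png",np.hstack(c))
```

```text
10.7333 [ 0.0885 -0.7003  0.5558]
14.4833 [0.5017 0.0967 0.0811] [0.5009 0.0965 0.08  ] [0.3416 0.777  0.2582] 63.78256383486665
```

View pics/lath.png

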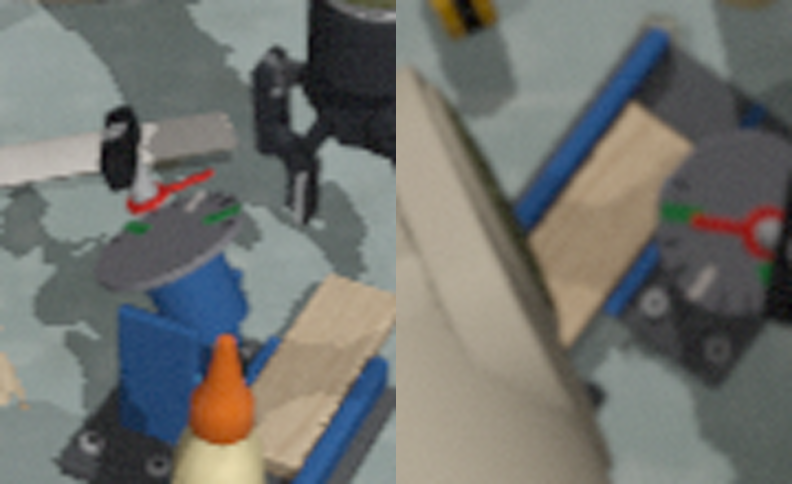

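Run:
```python
from loc import *
f0=readout.get_obs()["wrist_force"]
arm.servo_line(down(.115,.022)[0],v=.1)
z=.022
while z>-.004:
    o=readout.get_obs();f=o["wrist_force"]-f0
    print(round(o["time"],2),z,o["position"][2],f)
    if f[2]>3: break
    z-=.002; arm.servo_line(down(.115,z)[0],v=.03)
```

```text
15.32 0.022 0.0223870806707734 [ 0.4866 -0.3229 -0.0606]
15.57 0.019999999999999997 0.020401971914555606 [0.5836 0.7155 0.2767]
15.82 0.017999999999999995 0.017949717934231682 [ 0.7735  0.3723 -0.1353]
16.07 0.015999999999999993 0.01582614172429919 [ 0.303  -0.1124 -0.6202]
16.32 0.013999999999999993 0.013845301329616191 [ 0.2193  0.4928 -0.0217]
16.57 0.011999999999999993 0.011848073503681568 [ 0.2822  0.6256 -0.4448]
16.82 0.009999999999999993 0.009846402565496468 [ 0.4858 -0.0019 -1.0295]
17.07 0.007999999999999993 0.007841514286202373 [ 0.3565  0.3434 -0.6821]
17.32 0.005999999999999993 0.005847362335901229 [ 0.6037  1.0115 -1.157 ]
17.57 0.003999999999999993 0.004983892837458106 [-3.9381 -1.4801 13.2272]
```

Run:
```python
from loc import *
arm.servo_line(down(.115,.0215)[0],v=.06)
f0=readout.get_obs()["wrist_force"]
arm.gripper_to(.3,50)
o=readout.get_obs();print(o["time"],o["width"]*85,o["grasp_force"],o["wrist_force"]-f0,o["position"])
arm.servo_line(down(.115,.0245)[0],v=.03)
o=readout.get_obs();print(o["time"],o["wrist_force"]-f0)
arm.servo_line(down(.15,.0245)[0],v=.1)
o=readout.get_obs();print(o["time"],o["wrist_force"]-f0)
arm.servo_line(down(.235,.0245)[0],v=.12)
o=readout.get_obs();print(o["time"],o["wrist_force"]-f0,o["position"],down(.235,.0245)[0],o["width"]*85)
c=[]
for n,(x,y) in {"side":(260,120),"top":(180,200)}.items():
    im=vision.get_image(n)["img"][y:y+110,x:x+90]; c.append(cv2.resize(im,None,fx=4.4,fy=4.4,interpolation=cv2.INTER_CUBIC))
cv2.imwrite("pics/slid.png",np.hstack(c))
```

```text
18.2833 48.24803954634792 53.33560109138489 [-1.0866 -1.047   3.0485] [0.5007 0.0964 0.0214]
18.5333 [-0.0296  1.02   -0.793 ]
19.0333 [-0.3347  0.5903 -1.0675]
19.8917 [-0.664   0.8784 -0.7698] [0.406  0.1686 0.0246] [0.4053 0.169  0.0245] 48.17858859046885
```

View pics/slid.png

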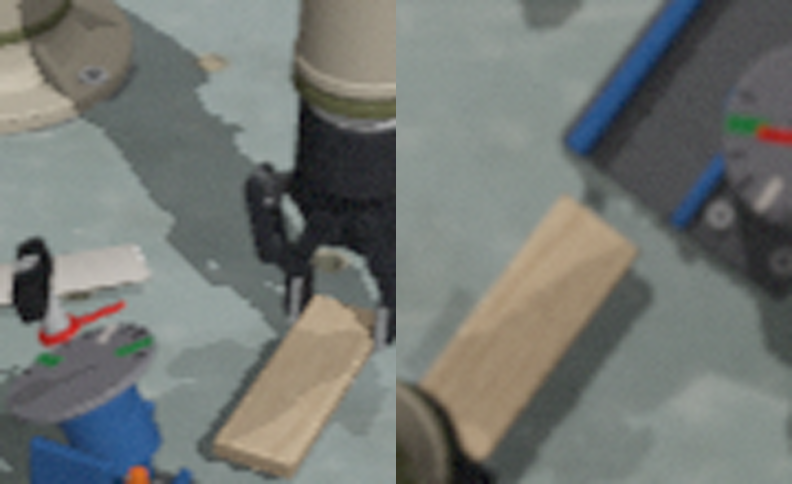

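The lath is out of the clamp and clear of the plate by about 20 mm. Next I lower it until it touches the bench.

Run:
```python
from loc import *
f0=readout.get_obs()["wrist_force"]
z=.013; arm.servo_line(down(.235,z)[0],v=.05)
while z>.004:
    o=readout.get_obs();f=o["wrist_force"]-f0; print(round(o["time"],2),z,o["position"][2],f,o["moment"])
    if f[2]>4: break
    z-=.001; arm.servo_line(down(.235,z)[0],v=.02)
```

```text
20.38 0.013 0.01244193754816774 [-0.5347  0.0724  0.1892] [ 0.0089  0.0248 -0.0209]
20.62 0.012 0.01206404734226554 [ 0.0671  0.5041 -1.382 ] [0.0358 0.0972 0.0326]
20.88 0.011 0.011000676628455417 [-0.8497 -0.1308 -0.7294] [-0.0003  0.04   -0.0088]
21.12 0.009999999999999998 0.009936090203021143 [-0.2773  0.3918  0.0608] [ 0.0572 -0.0312  0.0062]
21.38 0.008999999999999998 0.009769123277065013 [-4.6156 -2.6405 14.789 ] [-0.4103  1.0916 -0.0263]
```

Run:
```python
from loc import *
arm.servo_line(down(.235,.0097)[0],v=.02)
arm.gripper_to(.75)
arm.servo_line(down(.235,.15)[0],v=.12)
arm.move_joints([.9,.1,-.3,1.6,0,1.2,0]) if False else None
o=readout.get_obs();print(o["time"],o["wrist_force"])
c=[]
for n,(x,y) in {"side":(220,130),"top":(180,145)}.items():
    im=vision.get_image(n)["img"][y:y+180,x:x+140]; c.append(cv2.resize(im,None,fx=2.85,fy=2.85,interpolation=cv2.INTER_CUBIC))
cv2.imwrite("pics/end.png",np.hstack(c))
```

```text
23.2417 [ 0.4264  0.3623 -1.8414]
```

View pics/end.png

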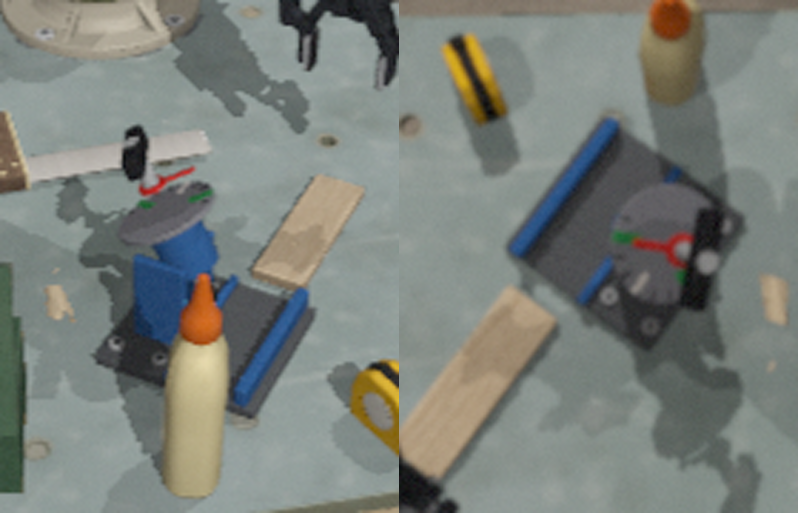

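The lath lies flat on the bench, clear of the clamp by about 20 mm. The knob is locked out with its pointer at the green mark, and the tape and glue have not moved.

```bash
python3 -c "
from cell import arm
print(arm.job_done())"
```

```text
the job is handed in; nothing more can be done
None
```

Job handed in at about 23 s of the 48 s allowed: the knob gave the left-hand way, was turned to its green mark and pulled out to the stop, and the lath lies flat on the bench, top up and clear of the clamp, with the plane, tape measure and glue bottle left where they were.

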